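Swing a slotted bar about its pivot post onto the stop screw

ROBOT

A 7-joint arm with a two-finger parallel gripper is mounted at the origin on a cart in front of the work surface, level with it; the furniture and walls round the work are solid. World frame = base frame: x ahead of the robot, y to its left, z up, the work surface at z = 0. Lengths are in m, angles in rad, forces in N, time in s.
With the tool pointing down it reaches from about 0.425 to 0.95 m from the base axis. Payload 4.7 kg.
Tool frame: the origin (TCP) lies on the centre line of the jaws, within the pads' length; the fingertips stand r.nose_length ahead of it and the grasp point (between the pads) lies 11 mm behind it (r.nose_length is the distance from the TCP to the fingertips, in m); z points along the fingers, y is the line along which they close (so a half turn about z gives the same grasp; the last joint's range is limited). The gripper opens to 85 mm and grips with 20 to 120 N. Pads are 22 mm wide; open, the fingers measure 114 mm over their backs; the gripper's body (76 mm by 85 mm) begins 54 mm behind the grasp point. The pads swing forward as they close: fully open they stand 13 mm farther back than shut.
Start: joints at [-1.345, 0.469, -0.049, 1.532, 0.024, 1.141, -0.082], TCP at [0.17, 0.653, 0.203] pointing down, gripper open.
Joint ranges: [-2.59, 2.59], [-0.33, 1.99], [-1.39, 1.29], [0.1, 2.45], [-1.04, 4.18], [0.21, 1.99], [-2.66, 2.66]. Speed limits (rad/s): [2.57, 2.57, 3.14, 3.14, 3.14, 3.14, 3.14].

INTERFACE

Orientations are given as a rotation vector (axis times angle).
In Python, from cell import telemetry, eyes, r gives the robot as it stands. The module is installed in compiled form; this text tells all that it offers.
- The arm moves only by the tool carry_out, never from a script. Its argument "rows" is text: rows parted by semicolons, each of 5 numbers parted by spaces: the shift along the tool's x, y, z in m, then the turn about the tool's z in rad, then the finger opening in m, from 0 to 0.0854. A call has 1 to 12 rows; each row is the pose to reach, as a shift and turn from the pose commanded when the call began, along the tool's axes at that moment; what a row does not reach only later rows make up. A row lasts 1/8 s, in which the tool goes at most 62.5 mm and 10.7 degrees, less where a joint would pass 70% of its speed; a pose out of reach is approached as far as the arm can. A call with a gripper value outside its range is refused whole. The fingers move at their own pace and stop on an object; "force" is the grip in N (left out, the last holds). Time passes only in rows, so rows that repeat a pose let the fingers close. It gives the time, the measured TCP pose, the force, the opening and the grip force at its end, in the units of the state.
- telemetry.get_obs(): the state, without advancing time (a new reading comes with each control period).
- eyes.read_camera(name): name is "scene" or "top" or "wrist"; returns a dict with "frame" (400x640x3 uint8, blue, green, red), "range_z" (400x640 float32, m along the optical axis (not along the pixel's ray), 0 where there is no reading), "intrinsics" (3x3 intrinsics, pixels), "world_from_camera" (4x4, takes a point from camera to world coordinates); the wrist camera has in their place "mount" (4x4, takes a point from camera to tool coordinates, whose origin is the TCP and whose axes are the flange's). Camera axes: x right, y down, z forward; pixel columns grow to the right and rows downward; lengths in m; the calibration is good to about 2 mm. The wrist camera is an equidistant fisheye: a pixel r from the principal point sees the ray r / f radians off the axis. A picture is of the moment at which its call begins: read the wrist's pose just before it.
- r.hand_in(): hands the job in; it is judged then, once.
The state is a dict: "time_s": time; "qpos": joint angles; "dq": joint speeds; "tau": joint torques, N m; "eef_pos": TCP position; "eef_rot": TCP orientation; "ft_force": force on the tool from outside, world axes, zero at the start; "wrist_torque": the same for the moment, N m; "opening": finger opening in m; "grip_force": force on a finger pad.
Only numpy, scipy, OpenCV 4.12 (cv2) and the standard library are available. Lean on these libraries where they do the work, as an engineer would, in place of code of your own. Each camera call takes 0.05 s, during which the arm holds its last target. There are 200 camera calls.

TASK

Line up the slotted metal bar on the steel plate: slide it until the slot in its end is bottomed on the upright post, then, keeping that end pushed lightly against the post, swing the bar about the post until its side meets the tip of the stop screw. Press it gently against the screw for a second, so that the screw carries about 10 N (never more than 20 N), then let go and leave the bar lying flat in place, and the other things on the bench undisturbed.

Things in the scene. Friction and masses are not known exactly. Their poses are not given: they have to be found in the camera images.
- fixture: The fixed dark steel plate, 200 x 280 x 8 mm, lying on the bench; origin at the centre of its underside, x across it (away from the robot when not turned), y along its 280 mm length. The working surface is 8 mm above the origin. The wanted line runs along its y at x = +45 mm.
- post: The fixed upright steel pivot post, 12 mm in diameter, 45 mm high, near the left far corner of the plate; origin on its axis at the plate's surface.
- post_axis (a point): Point on the post's axis, 12 mm above the plate's surface.
- stop_bracket: The fixed small grey bracket, 16 x 26 x 30 mm with a 44 mm foot, half-way along the far side of the plate, 80 mm from the post in the plate's -y. Axes as the plate's. Origin on the plate's surface, in the middle of its face that looks to -x; this face lies 23 mm (in +x) from the line through the post.
- stop_hole (a point): Point on the bracket's face, 12 mm above the plate, where the brass stop screw comes out: round tip, 8 mm in diameter, pointing to -x. It stands out of the face by 4.5 to 11.5 mm: it is set differently each time, is not reported and does not give way, so the bar has to find it by touch.
- bar: The loose bar of pale brushed metal, 30 mm wide, 24 mm high, about 210 mm long, 0.2 to 0.4 kg, lying on the plate turned 20 to 40 degrees from the wanted line, its free end towards the robot. Origin at its underside; x along it from the slotted end to the free end (free end at x = +100 mm), z up. It is in line when its x points along the plate's -y, give or take 3 degrees as the screw is set.
- bar_centre (a point): Middle of the bar, 12 mm above its underside, axes as the bar's.
- bar_grip (a point): Point on the bar 50 mm from bar_centre towards the free end, 12 mm above its underside: grasp across the 30 mm width here, clear of the bracket. The screw touches the bar 70 mm nearer the post, so it is loaded by leverage. By moments about the post: screw force x 80 mm = sideways force of the hand x 150 mm + twisting moment of the hand.
- bar_slot (a point): Point 100 mm from bar_centre in the bar's -x, 12 mm above its underside: where the post's axis lies when the post is at the bottom of the slot. The slot is open towards -x, 14 mm wide, its floor 6 mm behind this point; its two 8 mm tines with round ends reach 10 mm beyond this point.
- holder_block: Bystander: aluminium cross clamp, 22 x 52 x 22 mm, lying on the near left part of the plate.
- hex_key: Bystander: hex key, 26 x 72 x 8 mm, lying on the near left part of the plate.
- screwdriver: Bystander: small screwdriver, 13 x 134 x 11 mm, on the bench right of the plate.
- spanner: Bystander: small spanner, 19 x 98 x 4 mm, on the bench left of the plate.

How it is judged:
By the outcome, as a careful person would: the job done as asked, in the order asked, and still so for the second after the job is handed in, with the robot touching nothing.
It also fails if it takes over 72 s, if anything falls off the work surface, if the arm or the gripper's body presses on something with over 40 N, if the wrist force passes 120 N, or if a joint passes its speed limit or range.

## Working session

There is one attempt and no reset: what is moved stays moved. The work goes in short steps, Python scripts to look and compute and a tool call to move; the robot and the scene stay as the last step left them, time stands still between calls to the robot, and variables do not carry over. Pictures are saved under pics/ and viewed, at most 10 in all, crops included, and the job is handed in when it is done.

Besides the shell and the picture viewer there is one more tool, called after "Call:" as name(argument=value, ...) on one line, values as JSON. carry_out: Moves the arm, as the interface text tells. Its arguments: {"type":"object","properties":{"rows":{"type":"string"},"force":{"type":"number"}},"required":["rows"]}

```bash
mkdir -p pics
python3 - <<'E'
from cell import telemetry, eyes, r
import cv2,numpy as np
o=telemetry.get_obs();print({k:np.round(v,4) for k,v in o.items()},r.nose_length)
for n in("scene","top"):
    c=eyes.read_camera(n);cv2.imwrite(f"pics/{n}0.png",c["frame"]);np.savez(f"{n}0.npz",**c);print(c["intrinsics"],c["world_from_camera"])
E
```

```text
{'time_s': np.float64(0.0), 'qpos': array([-1.3449,  0.4695, -0.0486,  1.5337,  0.0241,  1.141 , -0.0823]), 'dq': array([ 0.0002,  0.0023, -0.0014,  0.0003, -0.0003, -0.0011, -0.0004]), 'tau': array([-6.00000e-04, -5.10311e+01, -4.71000e-02, -2.37720e+01,
        1.06000e-02,  7.30000e-03,  0.00000e+00]), 'eef_pos': array([0.17  , 0.6526, 0.2022]), 'eef_rot': array([-3.991e-01, -3.116e+00,  3.100e-03]), 'ft_force': array([1.328 , 0.5998, 0.3614]), 'wrist_torque': array([0.0029, 0.0734, 0.0115]), 'grip_force': np.float64(0.0), 'opening': np.float64(0.0854)} 0.008
[[391.3524435    0.         321.09174464]
 [  0.         391.3524435  199.11021637]
 [  0.           0.           1.        ]] [[-0.87032982 -0.3351749   0.36080991  0.25118153]
 [-0.4924391   0.60042407 -0.63007513  0.59604182]
 [-0.00545359 -0.72605008 -0.6876202   0.61690319]
 [ 0.          0.          0.          1.        ]]
[[419.39319949   0.         317.29196957]
 [  0.         419.39319949 201.30019228]
 [  0.           0.           1.        ]] [[ 0.01684163 -0.98800811  0.15348072  0.40378322]
 [-0.99983467 -0.01558928  0.00935955  0.05727102]
 [-0.00685466 -0.15361297 -0.98810732  0.88082805]
 [ 0.          0.          0.          1.        ]]
```

View pics/top0.png

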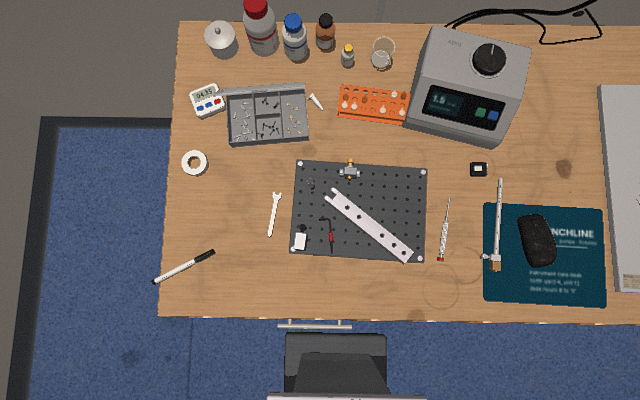

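The top view shows the plate at about (290–427, 160–262), the post near (311,183), the bracket near (349,170), and the bar from (330,195) to (408,257). I'll enlarge that area.

Run:
```python
import cv2,numpy as np
c=np.load("top0.npz");f=c["frame"][150:270,285:435]
cv2.imwrite("pics/crop0.png",cv2.resize(f,None,fx=5,fy=5,interpolation=cv2.INTER_CUBIC))
```

```text
(no output)
```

View pics/crop0.png

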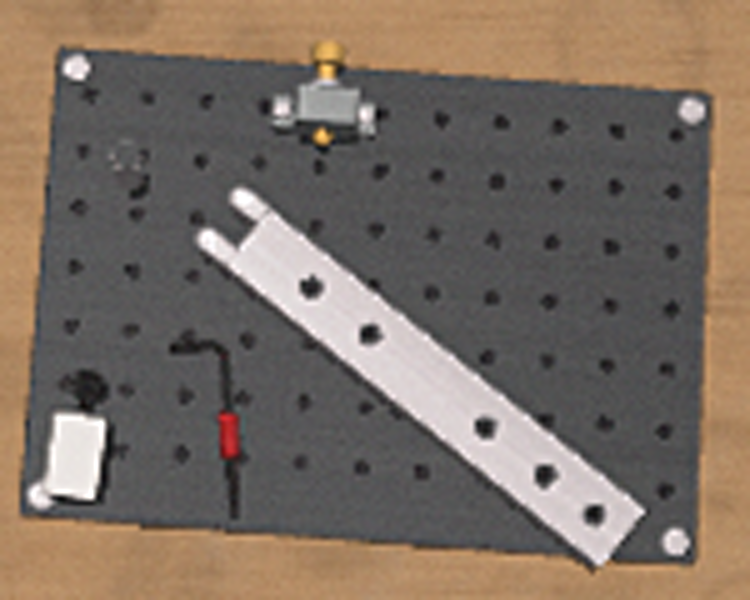

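The crop shows:
- Plate corners at (60,48), (710,95), (692,565) and (22,515).
- Post top at about (127,155).
- Screw tip at (321,140).
- Bar free-end corners at (645,513) and (600,567), with tine tips at (235,192) and (203,235).

```bash
cat > h.py <<'E'
import numpy as np
def px2w(c,u,v,z):
    K=c["intrinsics"];T=c["world_from_camera"]
    d=T[:3,:3]@np.linalg.solve(K,[u,v,1]);t=(z-T[2,3])/d[2]
    return T[:3,3]+t*d
E
python3 - <<'E'
import numpy as np
from h import *
from scipy.spatial.transform import Rotation as R
c=np.load("top0.npz")
def P(u,v,z):return px2w(c,285+(u+.5)/5-.5,150+(v+.5)/5-.5,z)[:2]
pl=np.array([P(60,48,.008),P(710,95,.008),P(692,565,.008),P(22,515,.008)])
print(pl,"sides",[np.linalg.norm(pl[i]-pl[i-1]) for i in range(4)])
C=pl.mean(0);y=(pl[0]-pl[1]+pl[3]-pl[2]);y/=np.linalg.norm(y);x=np.array([y[1],-y[0]])
print("C",C,"y",y,"yaw",np.degrees(np.arctan2(-y[0],y[1])))
post=P(127,155,.053);print("post",post,"in plate",(post-C)@x,(post-C)@y)
tip=P(321,140,.02);print("tip plate",(tip-post)@x,(tip-post)@y)
b=dict(f1=P(645,513,.032),f2=P(600,567,.032),t1=P(235,192,.032),t2=P(203,235,.032))
for k in b:print(k,b[k])
fm=(b["f1"]+b["f2"])/2;tm=(b["t1"]+b["t2"])/2
a=fm-tm;L=np.linalg.norm(a);a/=L;print("L",L,"w",np.linalg.norm(b["f1"]-b["f2"]),"yaw",np.degrees(np.arctan2(a[1],a[0])),"rel",np.degrees(np.arccos(a@-y)))
cen=fm-.1*a;print("cen",cen,"grip",cen+.05*a,"slot",cen-.1*a,"slot->post",post-(cen-.1*a),"along a",(post-(cen-.1*a))@a)
# depth check
d=c["range_z"];K=c["intrinsics"];T=c["world_from_camera"]
for u,v in((430,365),(520,450),(300,250),(500,250),(127,155)):
    U=int(285+u/5);V=int(150+v/5);p=T@np.r_[np.linalg.solve(K,[U,V,1])*d[V,U],1];print(p[:3])
# bar mask by PCA from depth
vv,uu=np.mgrid[150:270,285:435];z=d[150:270,285:435]
p=(np.stack([uu,vv,np.ones_like(uu)],-1)@np.linalg.inv(K).T)*z[...,None]@T[:3,:3].T+T[:3,3]
bm=(p[...,2]>.024)&(p[...,2]<.04)&(c["frame"][150:270,285:435].min(-1)>140)&(np.abs((p[...,:2]-cen)@np.array([-a[1],a[0]]))<.02)
q=p[bm][:,:2];print(len(q),q.mean(0),np.median(p[bm][:,2]));w,V=np.linalg.eigh(np.cov(q.T));print(np.degrees(np.arctan2(*V[::-1,1]))%180, np.ptp((q-q.mean(0))@V,axis=0))
print("tool R",R.from_rotvec([-.3991,-3.116,.0031]).as_matrix().round(3))
E
```

```text
[[ 0.6298378   0.11135813]
 [ 0.61344534 -0.1658775 ]
 [ 0.41526414 -0.15391344]
 [ 0.43109485  0.12222858]] sides [np.float64(0.19904001583549014), np.float64(0.27771983499186775), np.float64(0.19854199927473642), np.float64(0.2765954260785478)]
C [ 0.52241053 -0.02155106] y [0.05813152 0.99830893] yaw -3.332569746753253
post [0.5743072  0.08050231] in plate 0.04587638668333873 0.1048976207082418
tip plate 0.019097685326164893 -0.07924421711729862
f1 [ 0.43529946 -0.1297234 ]
f2 [ 0.4135402  -0.11136227]
t1 [0.56379068 0.03633539]
t2 [0.54564334 0.04925309]
L 0.20894103426152905 w 0.02847098135055384 yaw -128.58004927717323 rel 35.24747953041999
cen [ 0.48678057 -0.04236907] grip [ 0.4556002  -0.08145595] slot [0.54914131 0.0358047 ] slot->post [0.02516588 0.04469761] along a -0.0506354371126548
[ 0.4925509  -0.04421102  0.03411933]
[ 0.45872724 -0.08013392  0.03510276]
[0.53864771 0.00881232 0.03558838]
[ 0.5444288  -0.07696816  0.00766937]
[0.57296463 0.08041494 0.05554411]
1346 [ 0.487665   -0.04125651] 0.033038688848297915
51.622482538370626 [0.03001519 0.20879704]
tool R [[-0.968  0.252 -0.   ]
 [ 0.252  0.968 -0.002]
 [-0.    -0.002 -1.   ]]
```

Call:
carry_out(rows="-0.045 -0.041 0 0.16 0.07; -0.089 -0.081 0 0.32 0.07; -0.134 -0.122 0 0.48 0.07; -0.178 -0.162 0 0.64 0.07; -0.223 -0.203 0 0.8 0.07; -0.267 -0.243 0 0.96 0.07; -0.312 -0.284 0 1.12 0.07; -0.333 -0.335 0 1.28 0.07; -0.355 -0.385 0 1.44 0.07; -0.376 -0.436 0 1.6 0.07; -0.397 -0.487 0.02 1.76 0.07; -0.419 -0.537 0.03 1.92 0.07", force=40)

```text
time_s: 1.6
eef_pos: [0.4395, 0.0263, 0.1726]
eef_rot: [-2.785, -1.453, 0.001]
ft_force: [0.7, 0.1, -0.0]
opening: 0.0698
grip_force: 0.0
```

```bash
cat >> h.py <<'E'
from scipy.spatial.transform import Rotation as R
def rel(o,xyz,xdir=None):
    "tool shift and turn from the measured pose to world xyz with tool x at world angle xdir (deg)"
    M=R.from_rotvec(o["eef_rot"]).as_matrix();s=M.T@(np.array(xyz)-o["eef_pos"])
    a=np.degrees(np.arctan2(M[1,0],M[0,0]));t=0 if xdir is None else -np.radians((xdir-a+180)%360-180)
    print("x ang",a.round(2),"shift",s.round(4),"turn",round(t,4));return s,t
E
python3 - <<'E'
from h import *
from cell import telemetry
o=telemetry.get_obs();print(o["eef_pos"],o["dq"].round(3))
rel(o,[.4556,-.0815,.10],51.5)
E
```

```text
[0.43951736 0.02626465 0.17258199] [ 0.584  0.174  0.514  0.064 -0.18  -0.194 -0.077]
x ang 55.11 shift [-0.0792  0.0749  0.0725] turn 0.0631
```

Call:
carry_out(rows="-0.03 0.028 0.02 0.02 0.07; -0.055 0.052 0.05 0.04 0.07; -0.079 0.075 0.072 0.063 0.07; -0.079 0.075 0.072 0.063 0.07; -0.079 0.075 0.072 0.063 0.07")

```text
time_s: 2.22
eef_pos: [0.4571, -0.0791, 0.1013]
eef_rot: [-2.825, -1.372, 0.0]
ft_force: [-0.1, 0.8, -0.4]
opening: 0.0702
grip_force: 0.0
```

Run:
```python
from h import *
from cell import telemetry,eyes
import cv2
o=telemetry.get_obs();c=eyes.read_camera("wrist");cv2.imwrite("pics/w1.png",c["frame"])
print(o["eef_pos"],o["ft_force"],o["dq"].round(3),c["mount"],c["intrinsics"])
rel(o,[.4556,-.0815,.021],51.5)
K=c["intrinsics"];M=np.eye(4);M[:3,:3]=R.from_rotvec(o["eef_rot"]).as_matrix();M[:3,3]=o["eef_pos"];T=M@c["mount"]
np.savez("w1.npz",T=T,**c)
# project predicted bar outline
for n,p in dict(f1=[.4353,-.1297,.032],f2=[.4135,-.1114,.032],grip=[.4556,-.0815,.032]).items():
    q=np.linalg.inv(T)@np.r_[p,1];th=np.arctan2(np.hypot(q[0],q[1]),q[2]);k=th/np.hypot(q[0],q[1])
    print(n,K[0,2]+K[0,0]*k*q[0],K[1,2]+K[1,1]*k*q[1])
```

```text
[ 0.45706733 -0.07909616  0.10132962] [-0.0577076   0.80331582 -0.3872465 ] [-0.019 -0.016 -0.007 -0.006 -0.002 -0.001  0.001] [[-6.56111980e-04 -9.51328711e-01 -3.08177308e-01  7.88108815e-02]
 [ 9.99999514e-01 -8.51057697e-04  4.98167636e-04 -4.04297568e-04]
 [-7.36197845e-04 -3.08176831e-01  9.51328807e-01 -1.72424151e-01]
 [ 0.00000000e+00  0.00000000e+00  0.00000000e+00  1.00000000e+00]] [[309.70691629   0.         313.59448006]
 [  0.         309.70691629 198.6148568 ]
 [  0.           0.           1.        ]]
x ang 51.81 shift [-0.0028  0.0004  0.0803] turn 0.0054
f1 330.0061715478632 256.3676761076528
f2 297.8406525861455 255.49971868060823
grip 314.3811050255948 202.4302237567977
```

View pics/w1.png

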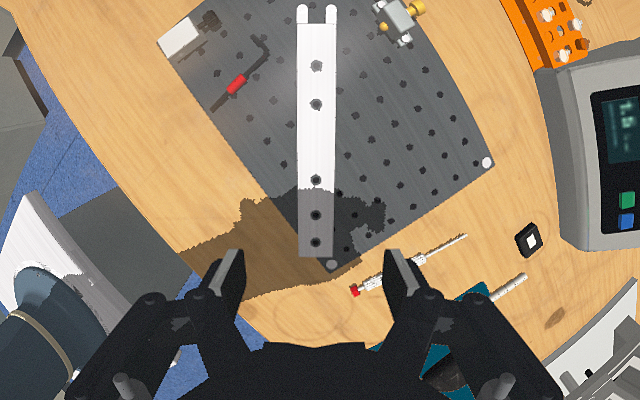

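The bar appears vertical at column 316, between the fingers at about 242 and 387, and matches the prediction to within 2 mm. Next I descend and grip.

Call:
carry_out(rows="-0.003 0.001 0.03 0.005 0.06; -0.003 0.001 0.06 0.005 0.06; -0.003 0.001 0.075 0.005 0.06; -0.003 0.001 0.080 0.005 0.06; -0.003 0.001 0.080 0.005 0.06; -0.003 0.001 0.080 0.005 0.04; -0.003 0.001 0.080 0.005 0.02; -0.003 0.001 0.080 0.005 0.02; -0.003 0.001 0.080 0.005 0.02; -0.003 0.001 0.080 0.005 0.02", force=40)

```text
time_s: 3.52
eef_pos: [0.456, -0.0826, 0.0213]
eef_rot: [-2.83, -1.365, -0.0]
ft_force: [-0.3, -0.3, 0.6]
opening: 0.0202
grip_force: 0.0
```

Run:
```python
from h import *
from cell import telemetry,eyes
import cv2
o=telemetry.get_obs()
print({k:np.round(v,4) for k,v in o.items() if k!='tau'})
c=eyes.read_camera("top");np.savez("top1.npz",**c)
f=c["frame"][150:270,285:435]
a=cv2.resize(f,None,fx=5,fy=5,interpolation=cv2.INTER_CUBIC);cv2.imwrite("pics/crop1.png",a)
```

```text
{'time_s': np.float64(3.525), 'qpos': array([-0.3496,  0.4375,  0.544 ,  2.2089, -0.405 ,  0.5904, -0.1784]), 'dq': array([ 0.0011,  0.0015, -0.    ,  0.0009,  0.0013, -0.0026,  0.0014]), 'eef_pos': array([ 0.456 , -0.0826,  0.0213]), 'eef_rot': array([-2.8296e+00, -1.3646e+00, -1.0000e-04]), 'ft_force': array([-0.303 , -0.344 ,  0.6351]), 'wrist_torque': array([-0.0089,  0.0221,  0.0371]), 'grip_force': np.float64(0.0), 'opening': np.float64(0.0202)}
```

View pics/crop1.png

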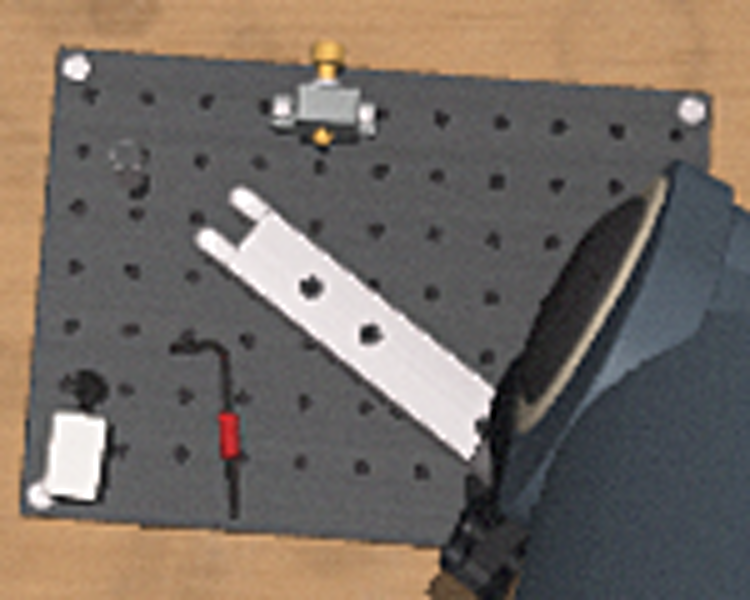

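The bar has not moved, but the opening reads 20 mm with no grip force. I'll look from the wrist camera.

Run:
```python
from h import *
from cell import telemetry,eyes
import cv2
c=eyes.read_camera("wrist")
f=c["frame"][150:400,180:460]
cv2.imwrite("pics/w2.png",cv2.resize(f,None,fx=2.2,fy=2.2,interpolation=cv2.INTER_CUBIC))
```

```text
(no output)
```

View pics/w2.png

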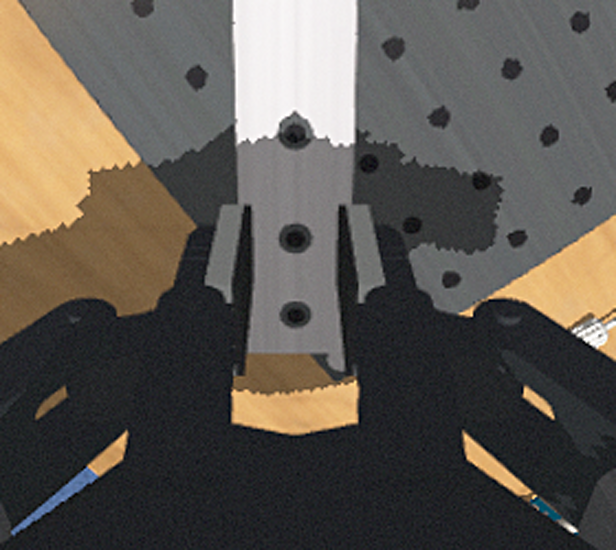

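The pads stand beside the bar, almost touching its edges, so the true gap is larger than the reading. I'll close further.

Call:
carry_out(rows="0 0 0 0 0.01; 0 0 0 0 0; 0 0 0 0 0; 0 0 0 0 0; 0 0 0 0 0; 0 0 0 0 0", force=40)

```text
time_s: 4.38
eef_pos: [0.456, -0.0826, 0.0213]
eef_rot: [-2.83, -1.365, 0.0]
ft_force: [-0.2, -0.3, -0.6]
opening: 0.0001
grip_force: 0.0
```

Run:
```python
from h import *
from cell import telemetry,eyes
o=telemetry.get_obs()
print({k:np.round(v,4) for k,v in o.items() if k!='tau'})
a=-128.5
for f in(.04,.05):
    d=f*np.array([-np.cos(np.radians(a)),-np.sin(np.radians(a)),0]);print(d)
rel(o,o["eef_pos"]+np.array([.0252,.0447,0]),51.5)
```

```text
{'time_s': np.float64(4.375), 'qpos': array([-0.3496,  0.4375,  0.5439,  2.2089, -0.405 ,  0.5904, -0.1783]), 'dq': array([ 0.    , -0.0012,  0.0013,  0.0004,  0.0004,  0.0005, -0.0006]), 'eef_pos': array([ 0.456 , -0.0826,  0.0213]), 'eef_rot': array([-2.8296, -1.3647,  0.    ]), 'ft_force': array([-0.2301, -0.3123, -0.6323]), 'wrist_torque': array([-0.0032, -0.0335, -0.074 ]), 'grip_force': np.float64(0.0), 'opening': np.float64(0.0001)}
[0.02490059 0.03130433 0.        ]
[0.03112573 0.03913041 0.        ]
x ang 51.49 shift [ 0.0507 -0.0081  0.    ] turn -0.0001
```

The fingers read fully shut with no force, so they may be above the bar or the reading is off. I'll check the wrist camera's image and depth.

Run:
```python
from h import *
from cell import telemetry,eyes
import cv2
o=telemetry.get_obs();c=eyes.read_camera("wrist")
f=c["frame"][150:400,180:460]
cv2.imwrite("pics/w3.png",cv2.resize(f,None,fx=2.2,fy=2.2,interpolation=cv2.INTER_CUBIC))
K=c["intrinsics"];M=np.eye(4);M[:3,:3]=R.from_rotvec(o["eef_rot"]).as_matrix();M[:3,3]=o["eef_pos"];T=M@c["mount"]
vv,uu=np.mgrid[0:400,0:640];x=(uu-K[0,2])/K[0,0];y=(vv-K[1,2])/K[1,1];th=np.hypot(x,y)+1e-9
d=np.stack([x/th*np.tan(th),y/th*np.tan(th),np.ones_like(x)],-1)*c["range_z"][...,None]
tl=d@c["mount"][:3,:3].T+c["mount"][:3,3]; w=tl@M[:3,:3].T+M[:3,3]
np.savez("w3.npz",tl=tl,w=w)
for v in range(170,320,8):print(v,[(int(1e3*tl[v,u,1]),int(1e3*tl[v,u,2]),int(1e3*w[v,u,2])) for u in range(260,375,9)])
```

```text
170 [(-33, 11, 9), (-27, 11, 9), (-21, 10, 10), (-14, -12, 33), (-9, -12, 33), (-4, -12, 33), (0, -13, 34), (4, -12, 33), (9, -12, 33), (14, -13, 34), (21, 11, 10), (27, 10, 10), (33, 11, 9)]
178 [(-33, 11, 9), (-27, 12, 9), (-22, 11, 9), (-14, -12, 34), (-9, -12, 33), (-4, -12, 34), (0, -12, 33), (4, -12, 34), (9, -12, 33), (14, -11, 32), (22, 12, 8), (27, 11, 9), (33, 11, 9)]
186 [(-33, 10, 10), (-27, 10, 10), (-22, 11, 10), (-14, -13, 34), (-9, -12, 34), (-4, -12, 34), (0, -12, 33), (4, -12, 33), (9, -12, 33), (14, -10, 32), (22, 10, 10), (27, 11, 10), (33, 11, 9)]
194 [(-34, 11, 9), (-28, 11, 9), (-22, 11, 9), (-14, -12, 34), (-9, -13, 34), (-4, -12, 34), (0, -13, 34), (4, -12, 33), (9, -12, 34), (16, 12, 8), (22, 12, 8), (27, 10, 10), (33, 11, 9)]
202 [(-34, 11, 10), (-28, 10, 10), (-22, 12, 8), (-14, -11, 32), (-9, -13, 34), (-4, -13, 34), (0, -12, 34), (4, -12, 34), (9, -12, 33), (16, 11, 9), (22, 11, 9), (0, -172, 193), (34, 12, 9)]
210 [(-34, 11, 9), (-28, 10, 10), (-22, 11, 9), (-15, -11, 32), (-9, -12, 34), (-5, -13, 34), (0, -13, 34), (4, -12, 33), (9, -12, 33), (17, 11, 
[... 1880 characters left out ...]
(6, -76, 98), (9, -77, 98), (13, -76, 98), (32, 10, 10), (38, 11, 10)]
298 [(-21, -75, 96), (-17, -74, 96), (-13, -82, 103), (-9, -81, 103), (-6, -81, 102), (-3, -81, 103), (0, -67, 88), (2, -81, 102), (6, -81, 102), (9, -81, 103), (12, -81, 102), (16, -76, 97), (19, -80, 101)]
306 [(-20, -80, 101), (-17, -80, 101), (-12, -87, 108), (-9, -86, 108), (-6, -86, 107), (-3, -87, 108), (0, -66, 88), (2, -85, 106), (6, -85, 106), (9, -86, 107), (12, -86, 107), (16, -80, 101), (19, -82, 103)]
314 [(-19, -85, 106), (-14, -97, 118), (-11, -96, 117), (-8, -98, 119), (-5, -96, 117), (-3, -86, 108), (0, -67, 88), (2, -87, 108), (5, -96, 118), (8, -97, 118), (10, -97, 118), (13, -96, 118), (19, -85, 106)]
```

View pics/w3.png

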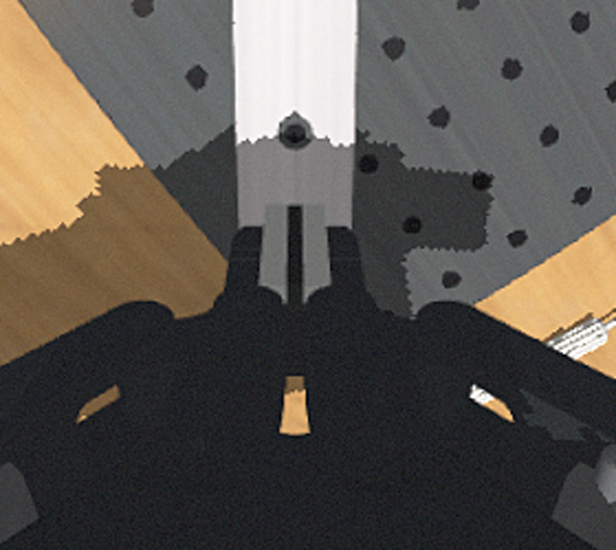

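The picture shows the shut fingers lying over the bar (column 295 of the crop). The depth puts their tips about 41 mm behind the stated TCP, at z≈0.062. That means the fingertips are really about 49 mm higher than stated, so I need to open, go lower and measure again.

Call:
carry_out(rows="0 0 0 0 0.06; 0 0 0 0 0.06; 0 0 0 0 0.06; 0 0 0 0 0.06; 0 0 0 0 0.06; 0 0 0.01 0 0.06; 0 0 0.02 0 0.06; 0 0 0.025 0 0.06; 0 0 0.025 0 0.06; 0 0 0.025 0 0.06")

```text
time_s: 5.68
eef_pos: [0.4561, -0.0827, -0.0037]
eef_rot: [2.83, 1.365, 0.0]
ft_force: [0.7, -1.0, -0.2]
opening: 0.0602
grip_force: 0.0
```

```bash
cat >> h.py <<'E'
def wristpts(o,c):
    K=c["intrinsics"];M=np.eye(4);M[:3,:3]=R.from_rotvec(o["eef_rot"]).as_matrix();M[:3,3]=o["eef_pos"]
    vv,uu=np.mgrid[0:400,0:640];x=(uu-K[0,2])/K[0,0];y=(vv-K[1,2])/K[1,1];th=np.hypot(x,y)+1e-9
    d=np.stack([x/th*np.tan(th),y/th*np.tan(th),np.ones_like(x)],-1)*c["range_z"][...,None]
    tl=d@c["mount"][:3,:3].T+c["mount"][:3,3];return tl,tl@M[:3,:3].T+M[:3,3]
E
python3 - <<'E'
from h import *
from cell import telemetry,eyes
import cv2
tl=np.load("w3.npz")["tl"]
print("shut pad profile",[(v,tl[v,310].round(3).tolist()) for v in range(240,275,3)])
o=telemetry.get_obs();print(o["eef_pos"],o["ft_force"],o["opening"])
c=eyes.read_camera("wrist");tl,w=wristpts(o,c)
m=(c["range_z"]>0)&(abs(tl[...,0])<.03)&(abs(abs(tl[...,1])-.036)<.02)&(w[...,2]>.012)&(tl[...,2]>-.08)
for s in(-1,1):
    q=tl[m&(s*tl[...,1]>.02)];print(s,len(q),q[np.argsort(-q[:,2])][:400:40].round(3).tolist())
cv2.imwrite("pics/w4.png",cv2.resize(c["frame"][150:400,160:480],None,fx=2,fy=2))
E
```

```text
shut pad profile [(240, [0.002, -0.002, -0.012]), (243, [0.011, -0.002, -0.034]), (246, [0.01, -0.002, -0.036]), (249, [0.011, -0.002, -0.041]), (252, [0.011, -0.002, -0.045]), (255, [0.011, -0.002, -0.047]), (258, [0.011, -0.002, -0.049]), (261, [0.011, -0.002, -0.053]), (264, [0.011, -0.002, -0.054]), (267, [0.011, -0.002, -0.057]), (270, [0.011, -0.002, -0.061]), (273, [0.012, -0.002, -0.065])]
[ 0.45610329 -0.0827268  -0.00370406] [ 0.70454542 -0.99797198 -0.19568572] 0.06019671054744999
-1 2071 [[0.001, -0.03, -0.035], [0.002, -0.03, -0.038], [-0.001, -0.03, -0.04], [0.011, -0.032, -0.041], [0.011, -0.031, -0.042], [0.011, -0.033, -0.043], [0.007, -0.041, -0.045], [0.011, -0.037, -0.046], [-0.004, -0.03, -0.046], [0.011, -0.035, -0.047]]
1 2058 [[0.026, 0.035, -0.016], [-0.007, 0.03, -0.038], [0.011, 0.03, -0.04], [0.0, 0.03, -0.041], [0.011, 0.034, -0.042], [-0.005, 0.03, -0.043], [0.007, 0.029, -0.044], [0.001, 0.029, -0.046], [-0.005, 0.03, -0.047], [0.011, 0.033, -0.047]]
```

View pics/w4.png

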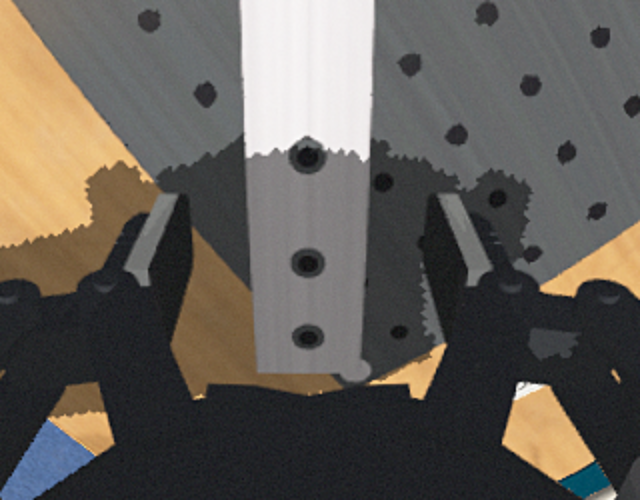

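The tips are about 37 mm behind the reported TCP, so they are now near z≈0.033, straddling the bar symmetrically. I go down 18 mm more and close.

Call:
carry_out(rows="0 0 0.008 0 0.06; 0 0 0.014 0 0.06; 0 0 0.018 0 0.05; 0 0 0.018 0 0.04; 0 0 0.018 0 0.03; 0 0 0.018 0 0.02; 0 0 0.018 0 0.02; 0 0 0.018 0 0.02; 0 0 0.018 0 0.02", force=40)

```text
time_s: 6.85
eef_pos: [0.4575, -0.083, -0.0203]
eef_rot: [2.829, 1.364, 0.004]
ft_force: [-2.1, 0.3, 15.9]
opening: 0.0295
grip_force: 42.7
```

Run:
```python
from h import *
from cell import telemetry,eyes
o=telemetry.get_obs()
print({k:np.round(v,4) for k,v in o.items() if k!='tau'})
rel(o,o["eef_pos"]+np.array([.0252,.0447,0]),51.5)
```

```text
{'time_s': np.float64(6.85), 'qpos': array([-0.2819,  0.5145,  0.4657,  2.2235, -0.4842,  0.4971, -0.1093]), 'dq': array([ 0.0015,  0.0015,  0.0003, -0.0005, -0.001 ,  0.0002, -0.0003]), 'eef_pos': array([ 0.4575, -0.083 , -0.0203]), 'eef_rot': array([2.8293, 1.3642, 0.0043]), 'ft_force': array([-2.0574,  0.2548, 15.9087]), 'wrist_torque': array([0.173 , 0.5111, 0.1128]), 'grip_force': np.float64(42.6797), 'opening': np.float64(0.0295)}
x ang 51.48 shift [ 0.0507 -0.0081  0.0001] turn -0.0003
```

Call:
carry_out(rows="0 0 -0.0007 0 0.02; 0 0 -0.0014 0 0.02; 0 0 -0.0014 0 0.02")

```text
time_s: 7.22
eef_pos: [0.4565, -0.0827, -0.0202]
eef_rot: [2.83, 1.364, 0.001]
ft_force: [1.1, 0.2, 2.6]
opening: 0.0291
grip_force: 42.3
```

Call:
carry_out(rows="0.004 -0.001 0 0 0.02; 0.010 -0.003 0 0 0.02; 0.017 -0.005 0 0 0.02; 0.024 -0.007 0 0 0.02; 0.028 -0.008 0 0 0.02; 0.030 -0.008 0 0 0.02; 0.030 -0.008 0 0 0.02; 0.030 -0.008 0 0 0.02")

```text
time_s: 8.22
eef_pos: [0.467, -0.0562, -0.0202]
eef_rot: [2.83, 1.362, -0.004]
ft_force: [-3.6, -5.9, 7.7]
opening: 0.0293
grip_force: 44.2
```

Run:
```python
from h import *
from cell import telemetry,eyes
import cv2
o=telemetry.get_obs();print({k:np.round(v,4) for k,v in o.items() if k[:3]in('eef','ft_','wri','gri')})
c=eyes.read_camera("top");np.savez("top2.npz",**c)
f=c["frame"][160:235,295:395]
cv2.imwrite("pics/crop2.png",cv2.resize(f,None,fx=8,fy=8,interpolation=cv2.INTER_CUBIC))
```

```text
{'eef_pos': array([ 0.467 , -0.0562, -0.0202]), 'eef_rot': array([ 2.8301,  1.3619, -0.0038]), 'ft_force': array([-3.6293, -5.9424,  7.6938]), 'wrist_torque': array([-1.0375,  0.5073, -0.0356]), 'grip_force': np.float64(44.2044)}
```

View pics/crop2.png

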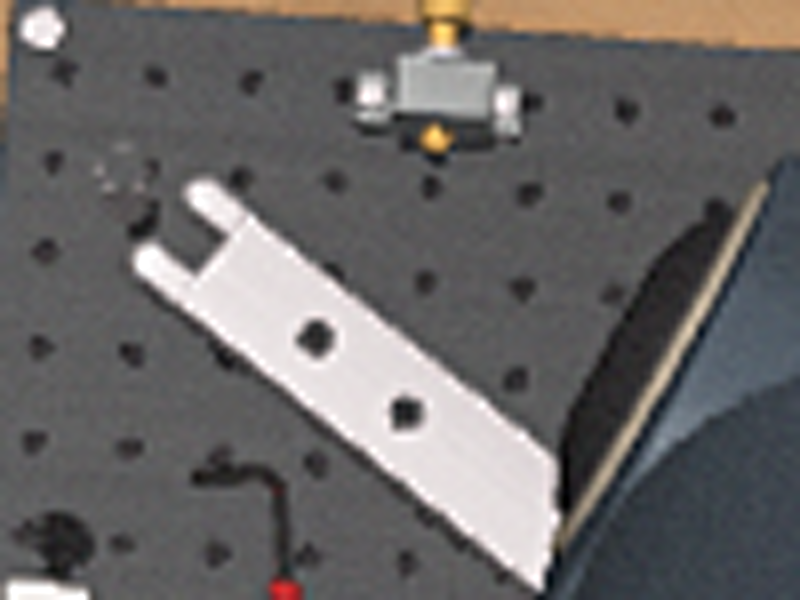

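The crop shows the post top at about (125,170) and tine tips at (203,183) and (145,250). The bar's upper edge runs (245,207) to (555,456), and its lower edge (140,268) to (540,590).

Run:
```python
from h import *
from cell import telemetry
import cv2
c=np.load("top2.npz");K=c["intrinsics"];T=c["world_from_camera"]
def P(u,v,z):return px2w(c,295+(u+.5)/8-.5,160+(v+.5)/8-.5,z)[:2]
# bar mask by brightness -> fit
g=c["frame"][160:235,295:395].min(-1);g8=cv2.resize(g,None,fx=8,fy=8,interpolation=cv2.INTER_CUBIC)
b=(g8>125).astype(np.uint8);n,lab,st,ce=cv2.connectedComponentsWithStats(b)
L=lab[410,330] or lab[300,260];m=lab==L;print(st[L])
pts=np.array([P(u,v,.032) for v,u in np.argwhere(m)[::5]])
th=np.radians(-128.5)
for _ in range(5):   # midline fit by slices between 30 and 90 mm from tip
    a=np.array([np.cos(th),np.sin(th)]);nn=np.array([-a[1],a[0]]);s=pts@a;t=pts@nn;s0=s.min()
    S=np.arange(s0+.028,s0+.085,.004);mid=[(t[abs(s-x)<.002].min()+t[abs(s-x)<.002].max())/2 for x in S];wd=np.mean([np.ptp(t[abs(s-x)<.002]) for x in S])
    k=np.polyfit(S,mid,1);th+=np.arctan(k[0])
a=np.array([np.cos(th),np.sin(th)]);nn=np.array([-a[1],a[0]]);s=pts@a;t=pts@nn
tm=np.median(mid);s0=np.percentile(s,.2);print("yaw",np.degrees(th),"width",wd,"tip world",s0*a+tm*nn)
slot=(s0+.010)*a+tm*nn
# slot floor/inner edges along the midline
for q in np.arange(.004,.024,.002):
    x=t[abs(s-s0-q)<.001]-tm;print(round(q,3),"free inside",x[x<0].max().round(4) if (x<0).any() else 0,x[x>0].min().round(4) if (x>0).any() else 0)
for n,post in dict(top=P(125,170,.053),before=np.array([.5743,.0805])).items():
    e=post-slot;print(n,post,"forward",-(e@a),"lateral along tool y",e@-nn*-1, e)
    rel(telemetry.get_obs(),telemetry.get_obs()["eef_pos"]+np.r_[e,0])
```

```text
[  131   177   430   414 54335]
yaw -128.2160718463165 width 0.030435928936679388 tip world [0.5658469 0.0705059]
0.004 free inside -0.0059 0.0064
0.006 free inside -0.0067 0.0066
0.008 free inside -0.0067 0.0066
0.01 free inside -0.0065 0.0065
0.012 free inside -0.0065 0.0067
0.014 free inside -0.0063 0.0068
0.016 free inside -0.0003 0.0
0.018 free inside -0.0002 0.0002
0.02 free inside -0.0003 0.0002
0.022 free inside -0.0001 0.0002
top [0.57387682 0.08011632] forward 0.022518285875004335 lateral along tool y 0.00036369590350821283 [0.01421621 0.01746725]
x ang 51.4 shift [ 0.0225  0.0002 -0.0001] turn 0
before [0.5743 0.0805] forward 0.023081529562299544 lateral along tool y 0.00045882609689323894 [0.01463939 0.01785093]
x ang 51.4 shift [ 0.0231  0.0003 -0.0001] turn 0
```

The slot is aligned with the post to within 0.5 mm, with about 22.5 mm to go. I'll advance slowly and watch the force.

Call:
carry_out(rows="0.002 0 -0.0003 0 0.02; 0.005 0 -0.0005 0 0.02; 0.008 0 -0.0005 0 0.02; 0.011 0 -0.0005 0 0.02; 0.013 0 -0.0005 0 0.02; 0.015 0 -0.0005 0 0.02; 0.015 0 -0.0005 0 0.02")

```text
time_s: 9.15
eef_pos: [0.478, -0.0418, -0.0199]
eef_rot: [-2.829, -1.366, -0.0]
ft_force: [0.1, -0.7, -2.8]
opening: 0.0291
grip_force: 39.5
```

```bash
cat > st.py <<'E'
from h import *
from cell import telemetry
o=telemetry.get_obs();M=R.from_rotvec(o["eef_rot"]).as_matrix()
print("t",round(float(o["time_s"]),2),"pos",o["eef_pos"].round(4),"xang",np.degrees(np.arctan2(M[1,0],M[0,0])).round(2),"F tool",(M.T@o["ft_force"]).round(2),"T tool",(M.T@o["wrist_torque"]).round(3),"F",o["ft_force"].round(2))
E
python3 st.py
```

```text
t 9.15 pos [ 0.478  -0.0418 -0.0199] xang 51.55 F tool [-0.46  0.47  2.85] T tool [-0.027  0.068 -0.049] F [ 0.08 -0.65 -2.85]
```

Call:
carry_out(rows="0.001 0 0.0003 0 0.02; 0.002 0 0.0003 0 0.02; 0.003 0 0.0003 0 0.02; 0.004 0 0.0003 0 0.02; 0.005 0 0.0003 0 0.02; 0.005 0 0.0003 0 0.02")

```text
time_s: 9.9
eef_pos: [0.4811, -0.0384, -0.0201]
eef_rot: [2.83, 1.365, 0.001]
ft_force: [-0.7, -0.7, -1.7]
opening: 0.0293
grip_force: 39.6
```

```bash
python3 st.py
```

```text
t 9.9 pos [ 0.4811 -0.0384 -0.0201] xang 51.5 F tool [-0.99 -0.1   1.67] T tool [-0.019 -0.024  0.014] F [-0.69 -0.71 -1.67]
```

Call:
carry_out(rows="0.0005 0 0.0001 0 0.02; 0.001 0 0.0002 0 0.02; 0.0015 0 0.0002 0 0.02; 0.002 0 0.0002 0 0.02; 0.002 0 0.0002 0 0.02")

```text
time_s: 10.52
eef_pos: [0.4814, -0.0379, -0.0202]
eef_rot: [2.83, 1.364, -0.002]
ft_force: [-4.2, -3.7, 4.1]
opening: 0.0297
grip_force: 42.4
```

```bash
python3 st.py
```

```text
t 10.53 pos [ 0.4814 -0.0379 -0.0202] xang 51.46 F tool [-5.51 -0.98 -4.13] T tool [ 0.052 -1.069 -0.047] F [-4.19 -3.7   4.13]
```

The bar has bottomed on the post: −5.5 N axially, and the implied post position agrees with vision. Now I swing 28° about the post.

Call:
carry_out(rows="0 0.0026 0 -0.0175 0.02; 0.0002 0.0078 -0.0002 -0.0524 0.02; 0.0008 0.0155 -0.0002 -0.1047 0.02; 0.0018 0.0232 -0.0002 -0.1571 0.02; 0.0032 0.0309 -0.0002 -0.2094 0.02; 0.0051 0.0384 -0.0002 -0.2618 0.02; 0.0073 0.0459 -0.0002 -0.3142 0.02; 0.0099 0.0532 -0.0002 -0.3665 0.02; 0.0128 0.0604 -0.0002 -0.4189 0.02; 0.0150 0.0651 -0.0002 -0.4538 0.02; 0.0174 0.0697 -0.0002 -0.4887 0.02; 0.0174 0.0697 -0.0002 -0.4887 0.02")

```text
time_s: 12.02
eef_pos: [0.5478, -0.0678, -0.0202]
eef_rot: [2.414, 2.009, -0.001]
ft_force: [-1.8, -4.0, -0.8]
opening: 0.0296
grip_force: 40.8
```

```bash
python3 st.py
python3 - <<'E'
from h import *
from cell import telemetry,eyes
import cv2
o=telemetry.get_obs();M=R.from_rotvec(o["eef_rot"]).as_matrix();print("post est",o["eef_pos"]+.15*M[:,0])
c=eyes.read_camera("top");np.savez("top3.npz",**c)
f=c["frame"][160:235,295:395]
cv2.imwrite("pics/crop3.png",cv2.resize(f,None,fx=8,fy=8,interpolation=cv2.INTER_CUBIC))
E
```

```text
t 12.03 pos [ 0.5478 -0.0678 -0.0202] xang 79.54 F tool [-4.24 -1.08  0.84] T tool [ 0.183 -0.983 -0.229] F [-1.83 -3.98 -0.83]
post est [ 0.57499438  0.07970281 -0.02034179]
```

View pics/crop3.png

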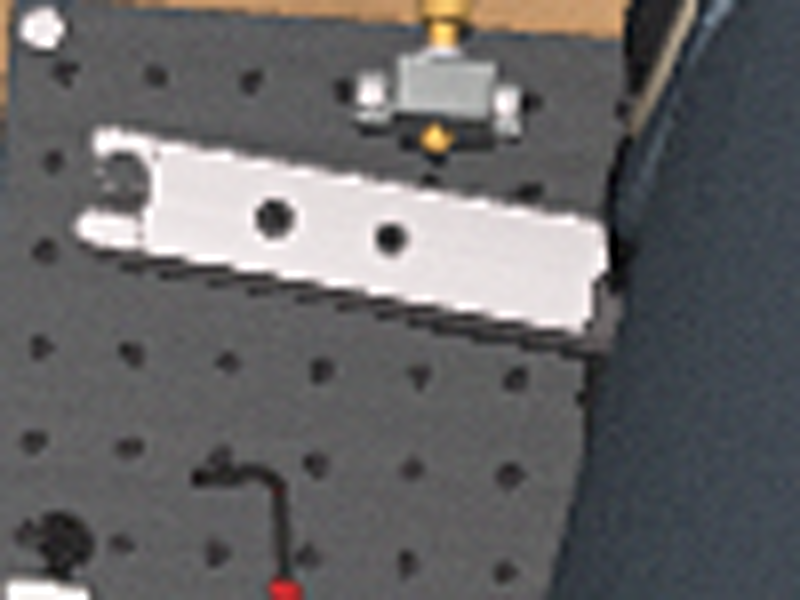

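The slot is seated on the post at (125,180). The screw tip at (434,152) is still about 8 mm from the bar side. I'll approach in small steps.

Call:
carry_out(rows="0 0.0013 0 -0.0087 0.02; 0 0.0026 0 -0.0175 0.02; 0.0001 0.0052 0 -0.0349 0.02; 0.0002 0.0078 0 -0.0524 0.02; 0.0003 0.0091 0 -0.0611 0.02; 0.0004 0.0104 0 -0.0698 0.02; 0.0004 0.0104 0 -0.0698 0.02")

```text
time_s: 12.95
eef_pos: [0.5578, -0.0693, -0.0202]
eef_rot: [2.343, 2.091, -0.001]
ft_force: [-1.9, -5.2, -0.5]
opening: 0.0292
grip_force: 40.4
```

```bash
cat >> st.py <<'E'
F=M.T@o["ft_force"];T=M.T@o["wrist_torque"];print("moment",(-.15*F[1]+T[2]).round(3),"screw N",((-.15*F[1]+T[2])/.08).round(2),"post",(o["eef_pos"]+.15*M[:,0])[:2].round(4))
E
python3 st.py
```

```text
t 12.95 pos [ 0.5578 -0.0693 -0.0202] xang 83.5 F tool [-5.39 -1.28  0.51] T tool [ 0.195 -1.003 -0.2  ] F [-1.88 -5.21 -0.51]
moment -0.007 screw N -0.09 post [0.5748 0.0797]
```

Call:
carry_out(rows="0 0.0007 0 -0.0044 0.02; 0 0.0013 0 -0.0087 0.02; 0 0.0019 0 -0.0131 0.02; 0 0.0019 0 -0.0131 0.02")

```text
time_s: 13.45
eef_pos: [0.5597, -0.0695, -0.0202]
eef_rot: [2.33, 2.106, -0.001]
ft_force: [-1.8, -3.8, -0.2]
opening: 0.0291
grip_force: 40.3
```

```bash
python3 st.py
```

```text
t 13.45 pos [ 0.5597 -0.0695 -0.0202] xang 84.24 F tool [-3.98 -1.42  0.25] T tool [ 0.2   -0.951 -0.154] F [-1.81 -3.82 -0.25]
moment 0.058 screw N 0.73 post [0.5747 0.0797]
```

Call:
carry_out(rows="0 0.0005 0 -0.0035 0.02; 0 0.001 0 -0.007 0.02; 0 0.001 0 -0.007 0.02")

```text
time_s: 13.82
eef_pos: [0.5607, -0.0696, -0.0202]
eef_rot: [2.322, 2.114, -0.001]
ft_force: [-1.9, -3.9, 0.5]
opening: 0.0295
grip_force: 40.2
```

```bash
python3 st.py
```

```text
t 13.82 pos [ 0.5607 -0.0696 -0.0202] xang 84.64 F tool [-4.07 -1.49 -0.45] T tool [ 0.203 -0.895 -0.107] F [-1.87 -3.91  0.45]
moment 0.117 screw N 1.46 post [0.5747 0.0798]
```

Call:
carry_out(rows="0 0.0005 0 -0.0035 0.02; 0 0.001 0 -0.007 0.02; 0 0.001 0 -0.007 0.02")

```text
time_s: 14.2
eef_pos: [0.5617, -0.0697, -0.0202]
eef_rot: [2.315, 2.122, -0.001]
ft_force: [-1.7, -4.8, 0.4]
opening: 0.0296
grip_force: 40.1
```

```bash
python3 st.py
```

```text
t 14.2 pos [ 0.5617 -0.0697 -0.0202] xang 85.03 F tool [-4.91 -1.26 -0.43] T tool [ 0.248 -0.93  -0.144] F [-1.68 -4.78  0.44]
moment 0.045 screw N 0.57 post [0.5747 0.0797]
```

Call:
carry_out(rows="0 0.0005 0 -0.0035 0.02; 0 0.001 0 -0.007 0.02; 0 0.001 0 -0.007 0.02")

```text
time_s: 14.58
eef_pos: [0.5628, -0.0698, -0.0202]
eef_rot: [2.307, 2.13, -0.001]
ft_force: [-1.7, -5.0, 0.5]
opening: 0.0295
grip_force: 40.1
```

```bash
python3 st.py
```

```text
t 14.57 pos [ 0.5628 -0.0698 -0.0202] xang 85.44 F tool [-5.15 -1.33 -0.46] T tool [ 0.196 -0.945 -0.103] F [-1.74 -5.03  0.46]
moment 0.096 screw N 1.2 post [0.5747 0.0798]
```

Call:
carry_out(rows="0 0.0005 0 -0.0035 0.02; 0 0.001 0 -0.007 0.02; 0 0.001 0 -0.007 0.02")

```text
time_s: 14.95
eef_pos: [0.5638, -0.0699, -0.0202]
eef_rot: [2.3, 2.138, -0.001]
ft_force: [-1.5, -4.5, -1.5]
opening: 0.0294
grip_force: 40.0
```

```bash
python3 st.py
```

```text
t 14.95 pos [ 0.5638 -0.0699 -0.0202] xang 85.83 F tool [-4.59 -1.22  1.47] T tool [ 0.22  -0.904 -0.089] F [-1.55 -4.49 -1.47]
moment 0.094 screw N 1.17 post [0.5747 0.0797]
```

Call:
carry_out(rows="0 0.0005 0 -0.0035 0.02; 0 0.001 0 -0.007 0.02; 0 0.001 0 -0.007 0.02")

```text
time_s: 15.32
eef_pos: [0.5649, -0.0699, -0.0202]
eef_rot: [2.292, 2.146, -0.001]
ft_force: [-1.0, -5.2, -0.8]
opening: 0.0296
grip_force: 40.0
```

```bash
python3 st.py
```

```text
t 15.32 pos [ 0.5649 -0.0699 -0.0202] xang 86.24 F tool [-5.28 -0.63  0.82] T tool [ 0.207 -0.901 -0.102] F [-0.98 -5.23 -0.81]
moment -0.007 screw N -0.09 post [0.5747 0.0797]
```

Call:
carry_out(rows="0 0.0005 0 -0.0035 0.02; 0 0.001 0 -0.007 0.02; 0 0.001 0 -0.007 0.02")

```text
time_s: 15.7
eef_pos: [0.5659, -0.07, -0.0202]
eef_rot: [2.285, 2.154, -0.001]
ft_force: [-0.4, -4.4, -1.1]
opening: 0.0291
grip_force: 40.0
```

```bash
python3 st.py
```

```text
t 15.7 pos [ 0.5659 -0.07   -0.0202] xang 86.64 F tool [-4.44 -0.1   1.14] T tool [ 0.138 -0.915 -0.11 ] F [-0.36 -4.43 -1.14]
moment -0.094 screw N -1.18 post [0.5747 0.0797]
```

Call:
carry_out(rows="0 0.0004 0 -0.0025 0.02; 0 0.0008 0 -0.005 0.02; 0 0.0008 0 -0.005 0.02")

```text
time_s: 16.08
eef_pos: [0.5667, -0.07, -0.0202]
eef_rot: [2.279, 2.16, -0.001]
ft_force: [-2.1, -5.3, 0.3]
opening: 0.0291
grip_force: 40.0
```

```bash
python3 st.py
```

```text
t 16.07 pos [ 0.5667 -0.07   -0.0202] xang 86.93 F tool [-5.37 -1.77 -0.31] T tool [ 0.177 -0.864 -0.1  ] F [-2.06 -5.27  0.31]
moment 0.166 screw N 2.07 post [0.5747 0.0798]
```

Call:
carry_out(rows="0 0.0004 0 -0.0025 0.02; 0 0.0008 0 -0.005 0.02; 0 0.0008 0 -0.005 0.02")

```text
time_s: 16.45
eef_pos: [0.5674, -0.0701, -0.0202]
eef_rot: [2.274, 2.166, -0.001]
ft_force: [-1.3, -5.1, -0.9]
opening: 0.0292
grip_force: 40.0
```

```bash
python3 st.py
```

```text
t 16.45 pos [ 0.5674 -0.0701 -0.0202] xang 87.21 F tool [-5.12 -1.    0.92] T tool [ 0.201 -0.908 -0.109] F [-1.25 -5.07 -0.91]
moment 0.041 screw N 0.51 post [0.5747 0.0797]
```

Call:
carry_out(rows="0 0.0004 0 -0.0025 0.02; 0 0.0008 0 -0.005 0.02; 0 0.0008 0 -0.005 0.02")

```text
time_s: 16.82
eef_pos: [0.5682, -0.0701, -0.0202]
eef_rot: [2.269, 2.172, -0.001]
ft_force: [-1.2, -4.5, -0.5]
opening: 0.0297
grip_force: 40.1
```

```bash
python3 st.py
```

```text
t 16.82 pos [ 0.5682 -0.0701 -0.0202] xang 87.5 F tool [-4.52 -0.99  0.46] T tool [ 0.185 -0.957 -0.144] F [-1.19 -4.47 -0.46]
moment 0.005 screw N 0.06 post [0.5747 0.0797]
```

Call:
carry_out(rows="0 0.0004 0 -0.0025 0.02; 0 0.0008 0 -0.005 0.02; 0 0.0008 0 -0.005 0.02")

```text
time_s: 17.2
eef_pos: [0.569, -0.0701, -0.0202]
eef_rot: [2.263, 2.177, -0.001]
ft_force: [-2.1, -5.7, -0.4]
opening: 0.0292
grip_force: 40.1
```

```bash
python3 st.py;python3 - <<'E'
from cell import eyes
import cv2
f=eyes.read_camera("top")["frame"][165:210,320:380]
cv2.imwrite("pics/crop4.png",cv2.resize(f,None,fx=12,fy=12,interpolation=cv2.INTER_CUBIC))
E
```

```text
t 17.2 pos [ 0.569  -0.0701 -0.0202] xang 87.79 F tool [-5.77 -1.86  0.4 ] T tool [ 0.233 -0.902 -0.168] F [-2.08 -5.69 -0.39]
moment 0.111 screw N 1.39 post [0.5747 0.0798]
```

View pics/crop4.png

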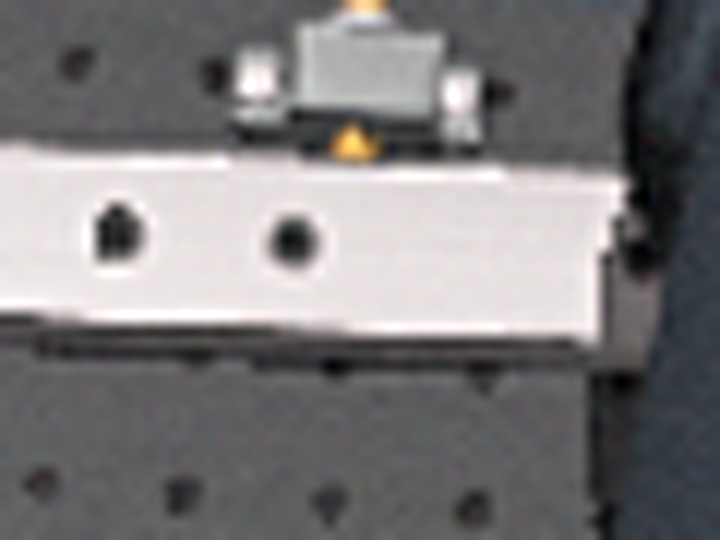

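The bar edge reaches the screw tip at (354,158) in the view, so contact is near. I continue in 0.25° steps.

Call:
carry_out(rows="0 0.0003 0 -0.002 0.02; 0 0.0006 0 -0.004 0.02; 0 0.0006 0 -0.004 0.02")

```text
time_s: 17.62
eef_pos: [0.5696, -0.0701, -0.0202]
eef_rot: [2.259, 2.182, -0.001]
ft_force: [-1.8, -4.2, -0.1]
opening: 0.0294
grip_force: 40.1
```

```bash
python3 st.py
```

```text
t 17.62 pos [ 0.5696 -0.0701 -0.0202] xang 88.02 F tool [-4.24 -1.64  0.13] T tool [ 0.281 -0.839 -0.097] F [-1.78 -4.18 -0.12]
moment 0.149 screw N 1.87 post [0.5748 0.0798]
```

Call:
carry_out(rows="0 0.0003 0 -0.002 0.02; 0 0.0006 0 -0.004 0.02; 0 0.0006 0 -0.004 0.02")

```text
time_s: 18.0
eef_pos: [0.5702, -0.0702, -0.0202]
eef_rot: [2.254, 2.186, -0.001]
ft_force: [-1.1, -4.9, -0.7]
opening: 0.0295
grip_force: 40.1
```

```bash
python3 st.py
```

```text
t 18.0 pos [ 0.5702 -0.0702 -0.0202] xang 88.25 F tool [-4.9  -0.99  0.74] T tool [ 0.273 -0.899 -0.104] F [-1.14 -4.87 -0.73]
moment 0.045 screw N 0.57 post [0.5747 0.0797]
```

Call:
carry_out(rows="0 0.0003 0 -0.002 0.02; 0 0.0006 0 -0.004 0.02; 0 0.0006 0 -0.004 0.02")

```text
time_s: 18.38
eef_pos: [0.5707, -0.0702, -0.0202]
eef_rot: [2.25, 2.191, -0.001]
ft_force: [-1.8, -4.7, -1.0]
opening: 0.0292
grip_force: 40.2
```

```bash
python3 st.py
```

```text
t 18.38 pos [ 0.5707 -0.0702 -0.0202] xang 88.47 F tool [-4.72 -1.71  1.  ] T tool [ 0.249 -0.85  -0.121] F [-1.84 -4.67 -1.  ]
moment 0.136 screw N 1.7 post [0.5747 0.0798]
```

Call:
carry_out(rows="0 0.0003 0 -0.002 0.02; 0 0.0006 0 -0.004 0.02; 0 0.0006 0 -0.004 0.02")

```text
time_s: 18.75
eef_pos: [0.571, -0.0702, -0.0202]
eef_rot: [2.247, 2.195, -0.001]
ft_force: [-1.7, -4.3, 1.0]
opening: 0.0295
grip_force: 40.7
```

```bash
python3 st.py
```

```text
t 18.75 pos [ 0.571  -0.0702 -0.0202] xang 88.66 F tool [-4.37 -1.6  -0.95] T tool [ 0.427 -0.902  0.071] F [-1.7  -4.33  0.95]
moment 0.311 screw N 3.89 post [0.5745 0.0797]
```

Contact: the motion has shortened and the moment has risen. I'll increase finely to about 10 N.

Call:
carry_out(rows="0 0.0002 0 -0.0013 0.02; 0 0.0004 0 -0.0026 0.02; 0 0.0004 0 -0.0026 0.02")

```text
time_s: 19.12
eef_pos: [0.5712, -0.0702, -0.0202]
eef_rot: [2.245, 2.197, -0.002]
ft_force: [-3.2, -4.7, 0.7]
opening: 0.0294
grip_force: 41.2
```

```bash
python3 st.py
```

```text
t 19.12 pos [ 0.5712 -0.0702 -0.0202] xang 88.77 F tool [-4.77 -3.07 -0.71] T tool [ 0.529 -0.857  0.175] F [-3.17 -4.7   0.71]
moment 0.636 screw N 7.95 post [0.5744 0.0798]
```

Call:
carry_out(rows="0 0.0001 0 -0.0008 0.02; 0 0.0002 0 -0.0015 0.02; 0 0.0002 0 -0.0015 0.02")

```text
time_s: 19.5
eef_pos: [0.5713, -0.0702, -0.0202]
eef_rot: [-2.244, -2.199, 0.002]
ft_force: [-2.4, -5.0, 0.8]
opening: 0.0295
grip_force: 41.4
```

```bash
python3 st.py
```

```text
t 19.5 pos [ 0.5713 -0.0702 -0.0202] xang 88.83 F tool [-5.07 -2.29 -0.81] T tool [ 0.549 -0.893  0.206] F [-2.39 -5.02  0.82]
moment 0.549 screw N 6.86 post [0.5743 0.0797]
```

Call:
carry_out(rows="0 0.0001 0 -0.0008 0.02; 0 0.0003 0 -0.0015 0.02; 0 0.0003 0 -0.0015 0.02")

```text
time_s: 19.88
eef_pos: [0.5713, -0.0702, -0.0202]
eef_rot: [-2.242, -2.2, 0.002]
ft_force: [-3.7, -3.8, 1.9]
opening: 0.029
grip_force: 42.0
```

```bash
python3 st.py
```

```text
t 19.88 pos [ 0.5713 -0.0702 -0.0202] xang 88.91 F tool [-3.83 -3.62 -1.9 ] T tool [ 0.615 -0.872  0.211] F [-3.69 -3.76  1.91]
moment 0.754 screw N 9.42 post [0.5742 0.0798]
```

Call:
carry_out(rows="0 0 0 0 0.02; 0 0 0 0 0.02")

```text
time_s: 20.12
eef_pos: [0.5714, -0.0702, -0.0202]
eef_rot: [-2.242, -2.2, 0.002]
ft_force: [-3.4, -4.7, 2.8]
opening: 0.0295
grip_force: 42.0
```

```bash
python3 st.py
```

```text
t 20.12 pos [ 0.5714 -0.0702 -0.0202] xang 88.91 F tool [-4.79 -3.28 -2.84] T tool [ 0.659 -0.817  0.2  ] F [-3.36 -4.73  2.85]
moment 0.692 screw N 8.65 post [0.5742 0.0798]
```

Call:
carry_out(rows="0 0 0 0 0.02; 0 0 0 0 0.02")

```text
time_s: 20.38
eef_pos: [0.5714, -0.0702, -0.0202]
eef_rot: [-2.242, -2.2, 0.002]
ft_force: [-3.5, -4.6, 1.4]
opening: 0.0294
grip_force: 42.0
```

```bash
python3 st.py
```

```text
t 20.38 pos [ 0.5714 -0.0702 -0.0202] xang 88.91 F tool [-4.65 -3.39 -1.36] T tool [ 0.669 -0.815  0.207] F [-3.48 -4.58  1.36]
moment 0.715 screw N 8.94 post [0.5742 0.0798]
```

Call:
carry_out(rows="0 0.0002 0 -0.0008 0.02; 0 0.0002 0 -0.0008 0.02; 0 0.0002 0 -0.0008 0.02; 0 0.0002 0 -0.0008 0.02; 0 0.0002 0 -0.0008 0.02; 0 0.0002 0 -0.0008 0.02; 0 0.0002 0 -0.0008 0.02; 0 0.0002 0 -0.0008 0.02; 0 0.0002 0 -0.0008 0.02; 0 0.0002 0 -0.0008 0.02")

```text
time_s: 21.62
eef_pos: [0.5714, -0.0702, -0.0202]
eef_rot: [-2.241, -2.2, 0.002]
ft_force: [-4.2, -4.7, 1.5]
opening: 0.0294
grip_force: 42.3
```

```bash
python3 st.py
```

```text
t 21.62 pos [ 0.5714 -0.0702 -0.0202] xang 88.95 F tool [-4.78 -4.14 -1.45] T tool [ 0.708 -0.846  0.264] F [-4.23 -4.7   1.46]
moment 0.885 screw N 11.06 post [0.5742 0.0798]
```

Call:
carry_out(rows="-0.0002 -0.0002 0 0.0010 0.02; -0.0004 -0.0005 0 0.0020 0.02; -0.0006 -0.0007 0 0.0030 0.02; -0.0006 -0.0007 0 0.0030 0.02")

```text
time_s: 22.12
eef_pos: [0.5714, -0.0702, -0.0202]
eef_rot: [-2.243, -2.2, 0.001]
ft_force: [-2.6, -4.6, 0.9]
opening: 0.0293
grip_force: 41.3
```

```bash
python3 st.py
```

```text
t 22.12 pos [ 0.5714 -0.0702 -0.0202] xang 88.88 F tool [-4.67 -2.53 -0.89] T tool [ 0.57  -0.872  0.151] F [-2.62 -4.62  0.89]
moment 0.53 screw N 6.63 post [0.5743 0.0798]
```

Call:
carry_out(rows="-0.0003 -0.0002 0 0.001 0.02; -0.0005 -0.0004 0 0.002 0.02; -0.0005 -0.0004 0 0.002 0.02")

```text
time_s: 22.5
eef_pos: [0.5714, -0.0702, -0.0202]
eef_rot: [2.244, 2.198, 0.0]
ft_force: [-1.3, -4.7, 0.3]
opening: 0.0291
grip_force: 40.5
```

```bash
python3 st.py
```

```text
t 22.5 pos [ 0.5714 -0.0702 -0.0202] xang 88.82 F tool [-4.71 -1.23 -0.33] T tool [ 0.374 -0.742  0.037] F [-1.32 -4.69  0.33]
moment 0.22 screw N 2.76 post [0.5745 0.0798]
```

Call:
carry_out(rows="0 0 0 0 0.028; 0 0 0 0 0.030; 0 0 0 0 0.032; 0 0 0 0 0.035; 0 0 0 0 0.042; 0 0 0 0 0.05; 0 0 0 0 0.055; 0 0 0 0 0.055", force=20)

```text
time_s: 23.5
eef_pos: [0.5713, -0.0703, -0.0201]
eef_rot: [-2.245, -2.198, -0.0]
ft_force: [0.8, -0.4, -0.2]
opening: 0.055
grip_force: 0.0
```

```bash
python3 st.py
python3 - <<'E'
from h import *
from cell import telemetry,eyes
o=telemetry.get_obs();c=eyes.read_camera("wrist");tl,w=wristpts(o,c)
m=(w[...,2]>.026)&(w[...,2]<.040)&(abs(tl[...,1])<.022)&(c["range_z"]>0)
q=tl[m];print("bar",len(q),q.min(0),q.max(0),"mid y",(np.percentile(q[:,1],1)+np.percentile(q[:,1],99))/2)
E
```

```text
t 23.5 pos [ 0.5713 -0.0703 -0.0201] xang 88.8 F tool [-0.38  0.79  0.19] T tool [-0.041  0.004  0.02 ] F [ 0.79 -0.4  -0.19]
moment -0.099 screw N -1.24 post [0.5744 0.0797]
bar 25767 [-0.0416585  -0.01621576 -0.06011405] [ 0.12013349  0.02199638 -0.04612218] mid y 0.002423854331104606
```

Released cleanly. Now I retreat straight up, move back out of the top view and check.

Call:
carry_out(rows="0 0 -0.01 0 0.055; 0 0 -0.03 0 0.055; 0 0 -0.06 0 0.055; 0 0 -0.10 0 0.055; 0 0 -0.15 0 0.055; 0 0 -0.20 0 0.055; -0.05 0 -0.22 0 0.055; -0.10 0 -0.22 0 0.055; -0.15 0 -0.22 0 0.055; -0.20 0 -0.22 0 0.055; -0.20 0 -0.22 0 0.055; -0.20 0 -0.22 0 0.055")

```text
time_s: 25.05
eef_pos: [0.5671, -0.2696, 0.2001]
eef_rot: [-2.244, -2.198, -0.001]
ft_force: [0.7, 1.2, -0.2]
opening: 0.055
grip_force: 0.0
```

```bash
python3 st.py
python3 - <<'E'
from cell import eyes
import cv2,numpy as np
c=eyes.read_camera("top");np.savez("top5.npz",**c)
cv2.imwrite("pics/crop5.png",cv2.resize(c["frame"][155:270,270:460],None,fx=4.2,fy=4.2,interpolation=cv2.INTER_CUBIC))
E
```

```text
t 25.05 pos [ 0.5671 -0.2696  0.2001] xang 88.8 F tool [1.24 0.63 0.17] T tool [0.017 0.038 0.039] F [ 0.65  1.23 -0.17]
moment -0.055 screw N -0.69 post [ 0.5702 -0.1196]
```

View pics/crop5.png

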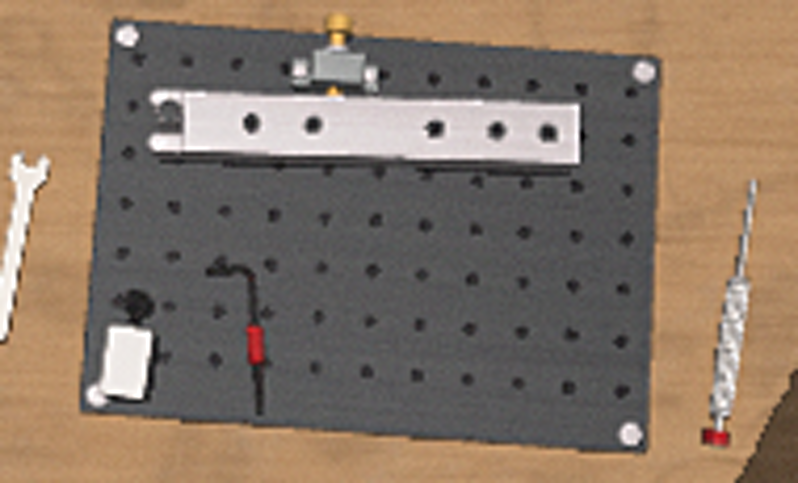

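The bar lies flat: its slot is on the post at (165,118), its side is at the screw tip (334,93), and the bystanders are in place. That was an eleventh picture, one over the limit, so I'll do the last check by numbers only.

Run:
```python
from h import *
import cv2
c=np.load("top5.npz");g=cv2.resize(c["frame"][160:235,295:435].min(-1),None,fx=8,fy=8,interpolation=cv2.INTER_CUBIC)
b=cv2.morphologyEx((g>125).astype(np.uint8),cv2.MORPH_OPEN,np.ones((13,13)));n,lab,st,ce=cv2.connectedComponentsWithStats(b)
L=1+st[1:,4].argmax();q=np.argwhere(lab==L)[::5]
p=np.array([px2w(c,295+(u+.5)/8-.5,160+(v+.5)/8-.5,.032)[:2] for v,u in q])
(cx,cy),wh,an=cv2.minAreaRect(p.astype(np.float32)*1000)
print("rect mm",cx,cy,wh,an)
```

```text
rect mm 571.5370483398438 -14.342613220214844 (210.9629364013672, 31.349788665771484) 89.10985565185547
```

```bash
python3 -c "
from cell import r
print(r.hand_in())"
```

```text
the job is handed in; nothing more can be done
None
```

The job is handed in: the bar's slot is bottomed on the post, its side is at the stop screw (pressed at about 9–11 N for over a second, then released), and it lies flat with the other things undisturbed; I viewed 11 pictures, one over the limit of 10.

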